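# Deal two shaft collars from the hand-lever feeder

## Robot

A 7-joint arm with a two-finger parallel gripper is mounted at the origin on a cart in front of the work surface, level with it; the furniture and walls round the work are solid. World frame = base frame: x ahead of the robot, y to its left, z up, the work surface at z = 0. Lengths are in m, angles in rad, forces in N, time in s.
With the tool pointing down it reaches from about 0.425 to 0.925 m from the base axis. Payload 6.8 kg.
Tool frame: the origin (TCP) lies at the very end of the fingers, on their centre line; the grasp point (between the pads) lies bot.grip_point_offset behind it (bot.grip_point_offset is the distance from the TCP to the grasp point, in m); z points along the fingers, y is the line along which they close (so a half turn about z gives the same grasp; the last joint's range is limited). The gripper opens to 85 mm and grips with 20 to 120 N. Pads are 22 mm wide; open, the fingers measure 114 mm over their backs; the gripper's body (76 mm by 85 mm) begins 54 mm behind the grasp point. The pads swing forward as they close: fully open they stand 13 mm farther back than shut.
Start: joints at [1.184, 0.477, 0.022, 1.555, -0.011, 1.109, -0.083], TCP at [0.186, -0.649, 0.231] pointing down, gripper open.
Joint ranges: [-2.96, 2.96], [-0.34, 2.1], [-1.41, 1.46], [0.24, 2.44], [-1.37, 4.51], [0.17, 1.92], [-2.96, 2.96]. Speed limits (rad/s): [2.39, 2.39, 3.14, 3.14, 3.14, 3.14, 3.14].

## Interface

Orientations are given as a unit quaternion [w, x, y, z].
In Python, from station import bot, imaging gives the robot as it stands. The module is installed in compiled form; this text tells all that it offers.
- The arm moves only by the tool carry_out, never from a script. Its argument "targets" is one flat list of numbers, 5 for each row, row after row: the closure in counts, from 0 (fully open) to 255 (shut), then the shift along the world's x, y, z in mm, then the turn about the world's z in degrees. A call has 1 to 20 rows; each row shifts and turns the commanded pose from where the row before left it; what a row does not reach is not made up. A row lasts 1/10 s, in which the tool goes at most 50 mm and 8.59 degrees, less where a joint would pass 70% of its speed; a pose out of reach is approached as far as the arm can. A call is refused whole if a number of a shift passes 50 or a number of a turn 8.59, either way. A call with a gripper value outside its range is refused whole. The fingers move at their own pace and stop on an object; "newtons" is the grip in N (left out, the last holds). Time passes only in rows, so rows that do not move let the fingers close. It gives the time, the measured TCP pose, the force, the opening and the grip force at its end, in the units of the state.
- bot.get_obs(): the state, without advancing time (a new reading comes with each control period).
- imaging.read_camera(name): name is "scene" or "top" or "wrist"; returns a dict with "frame" (420x560x3 uint8, red, green, blue), "fov_y" (degrees; the focal length in pixels is half the picture's height over the tangent of half this angle, whatever the lens; pixels are square), "cx", "cy" (the principal point, pixels), "pose" (4x4, takes a point from camera to world coordinates); the wrist camera has in their place "tool_from_camera" (4x4, takes a point from camera to tool coordinates, whose origin is the TCP and whose axes are the flange's). Camera axes: x right, y up, looking along -z (the intrinsics and any distortion apply to the point x, -y, -z); pixel columns grow to the right and rows downward; lengths in m; the calibration is good to about 2 mm. A picture is of the moment at which its call begins: read the wrist's pose just before it. There is no depth.
- bot.hand_in(): hands the job in; it is judged then, once.
The state is a dict: "t": time; "q": joint angles; "joint_vel": joint speeds; "joint_torque": joint torques, N m; "eef_pos": TCP position; "tool_rot": TCP orientation; "contact_force": force on the tool from outside, world axes, zero at the start; "torque": the same for the moment, N m; "gripper_width": opening from 0.0 (shut) to 1.0 (fully open); "grasp_force": force on a finger pad.
Only numpy, scipy, OpenCV 4.12 (cv2) and the standard library are available. Lean on these libraries where they do the work, as an engineer would, in place of code of your own. Each camera call takes 0.05 s, during which the arm holds its last target. There are 200 camera calls.

## Task

Deal exactly two steel collars into the feeder's tray with its spring-loaded lever: swing the lever all the way to its stop and let it spring fully home, then do the same once more. Do not touch the collars themselves; the third collar must stay in the magazine, and the loose roller, tape measure and brass bush lying around the feeder must not be disturbed.

Things in the scene. Friction and masses are not known exactly. Their poses are not given: they have to be found in the camera images.
- feeder: Part feeder fixed to the bench: grey block (top face, the deck, 65 mm high) on a base plate, together x = -33 to +97, y = -57 to +123 mm; four upright rods to 127 mm height hold a stack of collars; open catch tray on its -x side. Origin on the bench under the stack's centre. -x points from the stack out over the tray (roughly toward the robot), +y toward the lever's knob, z up
- magazine_foot (a point): centre of the foot of the stack on the deck, 65 mm above the bench; axes as the feeder
- tray_floor (a point): centre of the aluminium catch tray's floor, 4 mm above the bench, 69 mm to -x of the stack; tray x = -135 to -3, y = -52 to +52 mm from the stack, walls 40 mm high; its rear 30 mm lies under the overhanging deck; axes as the feeder
- lever_pivot (a point): upright axis of the lever, at deck height (65 mm above the bench), 1 mm to -x and 88 mm to +y of the stack in the feeder's axes; axes as the feeder, do not turn with the lever
- feed_lever (a joint): lever angle, rad: 0 home, 0.58 at its stop; grows as the knob is pushed to the feeder's +x (away from the robot), clockwise seen from above. Sprung: 2 N at the knob at home, 6 N at the stop; let go, it swings home in under 0.5 s. Its inner arm pushes the lowest collar out until it drops into the tray; the next collar drops only with the lever home again
- lever_knob (a point): middle of the upright round black knob (18 mm across, from 73 to 135 mm above the bench, this point 105 mm) on the lever's outer end, 110 mm from the pivot; moves with it. From the stack, in feeder axes: at home 32 mm to -x and 193 mm to +y, at the stop 31 mm to +x and 193 mm to +y. The lever's bar below it is at 67 to 75 mm
- collar_1_center (a point): centre of the lowest plain steel collar (ring 42 mm across, 14 mm high) of the stack of three; dealt first
- collar_2_center (a point): centre of the middle collar, same size; dealt second
- collar_3_center (a point): centre of the top collar, same size; must stay in the magazine
- roller: loose bright steel roller, 33 mm across, 38 mm high, standing beside the tray on the lever's side; leave alone. Origin at the centre of its underside
- tape: loose yellow tape measure, 60 x 70 x 36 mm, beside the feeder away from the lever; leave alone. Origin at the centre of its underside
- bush: loose flanged brass bush, 41 mm across, 35 mm high, standing behind the feeder; leave alone. Origin at the centre of its underside
Mind the look-alikes: they are no part of the job. What is shaped like the part that bears collar_3_center but blue is not meant.

How it is judged:
On the way, in this order (a step that is already met when the one before it is completed fails the run):
1. the lever is swung to its stop (value of joint feed_lever above 0.54 rad), for 0.05 s.
2. the lever is back home, the lowest collar is in the tray and the next has dropped to the foot of the stack (value of joint feed_lever below 0.04 rad and z of collar_1_center in the frame of tray_floor below 0.045 m and distance between collar_2_center and magazine_foot below 0.02 m), for 0.1 s.
3. the lever is swung to its stop a second time (value of joint feed_lever above 0.54 rad), for 0.05 s.
At the end, for the whole second after the job is handed in: The lever is home (under 0.04 rad), the first and second collars rest in the tray (centres within 60 mm of the tray's centre seen from above and less than 45 mm above its floor), and the third rests at the foot of the magazine (centre within 20 mm of the foot point); everything is still (value of joint feed_lever below 0.04 rad and horizontal distance between each of collar_1_center, collar_2_center and tray_floor below 0.06 m and z of each of collar_1_center, collar_2_center in the frame of tray_floor below 0.045 m and distance between collar_3_center and magazine_foot below 0.02 m and linear speed of each of collar_1, collar_2, collar_3 below 0.02 m/s); the robot touches nothing.
It fails at once if the robot touches a collar (contact force between any of the arm, the fingers and collar_1 above 0.5 N or contact force between any of the arm, the fingers and collar_2 above 0.5 N or contact force between any of the arm, the fingers and collar_3 above 0.5 N).
It fails at once if the third collar leaves the magazine (horizontal distance between collar_3_center and magazine_foot above 0.03 m).
It fails at once if the roller, tape measure or bush is moved more than 20 mm (distance of any of roller, tape, bush from where it was at the start of the episode above 0.02 m).
It also fails if it takes over 51 s, if anything falls off the work surface, if the arm or the gripper's body presses on something with over 40 N, if the wrist force passes 120 N, or if a joint passes its speed limit or range.

## Working session

There is one attempt and no reset: what is moved stays moved. The work goes in short steps, Python scripts to look and compute and a tool call to move; the robot and the scene stay as the last step left them, time stands still between calls to the robot, and variables do not carry over. Pictures are saved under pics/ and viewed, at most 10 in all, crops included, and the job is handed in when it is done.

Besides the shell and the picture viewer there is one more tool, called after "Emit:" as a command line: name --argument value ..., lists and objects as JSON in quotes. carry_out: Moves the arm, as the interface text tells. Its arguments: {"type":"object","properties":{"targets":{"type":"array","items":{"type":"number"}},"newtons":{"type":"number"}},"required":["targets"]}

```bash
mkdir -p pics; cat > h.py <<'E'
import numpy as np,cv2
from station import bot,imaging
def ray(c,u,v,P=None):
    f=210/np.tan(np.radians(c['fov_y'])/2)
    P=c['pose'] if P is None else P
    d=P[:3,:3]@np.array([(u-c['cx'])/f,-(v-c['cy'])/f,-1]); return P[:3,3],d
def onz(c,u,v,z):
    o,d=ray(c,u,v); return o+d*(z-o[2])/d[2]
E
python3 - <<'E'
from h import *
for n in('top','scene'):
    c=imaging.read_camera(n); print({k:v for k,v in c.items() if k!='frame'})
    cv2.imwrite(f'pics/{n}0.png',c['frame'][...,::-1])
print(bot.get_obs(),bot.grip_point_offset)
E
```

```text
{'fov_y': 42.91659315794584, 'cx': 279.6058073302542, 'cy': 210.74757758542032, 'pose': array([[ 0.00946689,  0.99485321, -0.10088345,  0.43666501],
       [-0.99993419,  0.01007221,  0.00549245,  0.04582088],
       [ 0.0064803 ,  0.10082481,  0.99488309,  1.39765313],
       [ 0.        ,  0.        ,  0.        ,  1.        ]])}
{'fov_y': 47.62331226997184, 'cx': 291.4570045079177, 'cy': 211.59389666882421, 'pose': array([[-0.5388768 ,  0.63087138, -0.55822315,  0.0476376 ],
       [-0.84228016, -0.4139548 ,  0.34526157,  0.35487346],
       [-0.01326351,  0.65623374,  0.75444109,  0.78833544],
       [ 0.        ,  0.        ,  0.        ,  1.        ]])}
{'t': 0.1, 'q': array([ 1.18388988,  0.47773197,  0.02235693,  1.55636917, -0.01147262,
        1.10930624, -0.08306895]), 'joint_vel': array([ 0.00122206, -0.00149801, -0.00127291, -0.00404298, -0.00047125,
       -0.00063801,  0.00034199]), 'joint_torque': array([ 4.81621057e-03, -5.97756422e+01,  1.61371775e+00, -2.81953794e+01,
        1.27825429e-02,  5.00193695e-03,  2.88025501e-05]), 'eef_pos': array([ 0.18558737, -0.64841784,  0.23040648]), 'tool_rot': array([-8.20769463e-04,  9.90295239e-01,  1.38977077e-01, -1.93120116e-04]), 'contact_force': array([-0.97161449,  0.30495406,  0.19334848]), 'torque': array([ 0.03126419,  0.01373613, -0.03291829]), 'grasp_force': 0.0, 'gripper_width': 1.0003580266897003} 0.0187
```

View pics/top0.png

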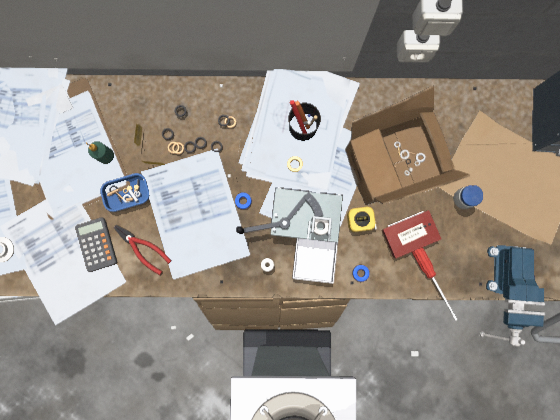

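View pics/scene0.png

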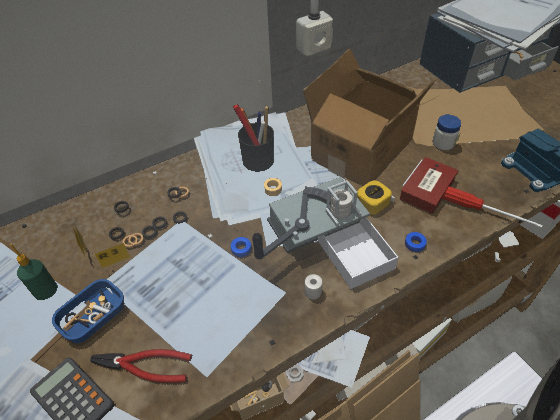

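The top view shows the stack at about (321,227), the pivot at (284,225), the knob at (241,230), the roller at (267,265) and the tray around (315,262). In the scene view the knob runs from about (258,235) to (258,258). Next I'll measure these.

```bash
python3 - <<'E'
from h import *
ct=imaging.read_camera('top'); cs=imaging.read_camera('scene')
def dark(c,x0,x1,y0,y1):
    m=(c['frame'][y0:y1,x0:x1].max(2)<50).astype(np.uint8)
    n,l,s,ce=cv2.connectedComponentsWithStats(m)
    i=1+s[1:,4].argmax(); print(s[i]+[x0,y0,0,0,0],ce[i]+[x0,y0]); return ce[i]+[x0,y0]
a=dark(ct,230,255,218,242); b=dark(cs,245,272,225,265)
o1,d1=ray(ct,*a);o2,d2=ray(cs,*b)
t=np.linalg.lstsq(np.c_[d1,-d2],o2-o1,rcond=None)[0]
print(o1+d1*t[0],o2+d2*t[1])
print('knob z.12',onz(ct,*a,.12),'scene z.105',onz(cs,*b,.105))
print('pivot',onz(ct,284,225,.08),'stack',onz(ct,321,226,.107),'deck corners',*[onz(ct,u,v,.065)for u,v in((276,190),(342,191),(341,240),(273,236))],'roller',onz(ct,267,264,.038))
v=[cv2.resize(c['frame'][y:y+h,x:x+w,::-1],None,fx=4,fy=4,interpolation=cv2.INTER_CUBIC) for c,x,y,w,h in((ct,225,180,130,110),)]
cv2.imwrite('pics/t1.png',v[0])
E
```

```text
[237 227   7   7  34] [240.29411765 230.08823529]
[253 241   3   2   3] [254.         241.66666667]
[0.5191952  0.13291422 0.11285011] [0.52363212 0.14028838 0.11363499]
knob z.12 [0.51873592 0.13242955 0.12      ] scene z.105 [0.52972402 0.13754207 0.105     ]
pivot [0.53497055 0.02734704 0.08      ] stack [ 0.53141984 -0.06192768  0.107     ] deck corners [0.62419473 0.0480363  0.065     ] [ 0.6233786 -0.1182036  0.065    ] [ 0.49998708 -0.11542073  0.065     ] [0.50830542 0.05434572 0.065     ] roller [0.43869046 0.06894939 0.038     ]
```

View pics/t1.png

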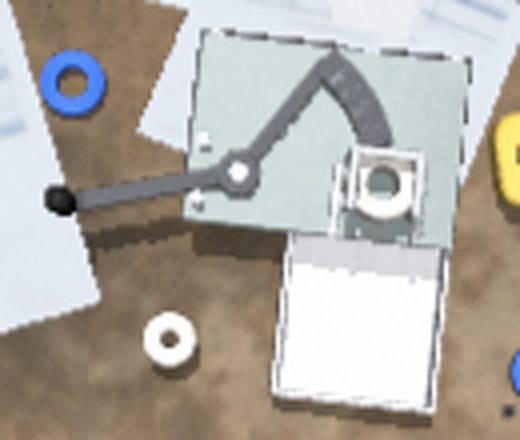

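Emit:
carry_out --targets '[255, 30, 28, 0, -7.5, 255, 30, 28, 0, -7.5, 255, 30, 28, 0, -7.5, 255, 30, 28, 0, 0, 255, 30, 28, 0, 0, 255, 30, 28, 0, 0, 255, 30, 28, 0, 0, 255, 30, 28, 0, 0, 255, 30, 28, 0, 0, 255, 0, 35, 0, 0, 255, 0, 35, 0, 0, 255, 0, 35, 0, 0, 255, 0, 35, 0, 0, 255, 0, 35, 0, 0, 255, 0, 35, 0, 0, 255, 0, 35, 0, 0, 255, 0, 35, 0, 0, 255, 0, 35, 0, 0, 255, 0, 35, 0, 0, 255, 0, 35, 0, 0]'

```text
t: 2.2
eef_pos: [0.4555, -0.0106, 0.2314]
tool_rot: [0.0, 0.998, -0.057, 0.0]
contact_force: [1.0, -0.1, 0.3]
gripper_width: -0.003
grasp_force: 0.0
```

Emit:
carry_out --targets '[255, 0, 36, 0, 0, 255, 0, 36, 0, 0, 255, 0, 36, 0, 0, 255, 0, 36, 0, 0, 255, 0, 0, -35, 0, 255, 0, 0, -35, 0, 255, 0, 0, -35, 0, 255, 0, 0, -30, 0, 255, 0, 0, 0, 0]'

```text
t: 3.1
eef_pos: [0.4529, 0.131, 0.0931]
tool_rot: [0.001, 0.998, -0.057, -0.003]
contact_force: [-0.4, -0.3, 0.3]
gripper_width: -0.003
grasp_force: 0.0
```

```bash
python3 - <<'E'
from h import *
c=imaging.read_camera('scene')
cv2.imwrite('pics/s2.png',cv2.resize(c['frame'][140:300,180:420,::-1],None,fx=3,fy=3,interpolation=cv2.INTER_CUBIC))
E
```

```text
(no output)
```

View pics/s2.png

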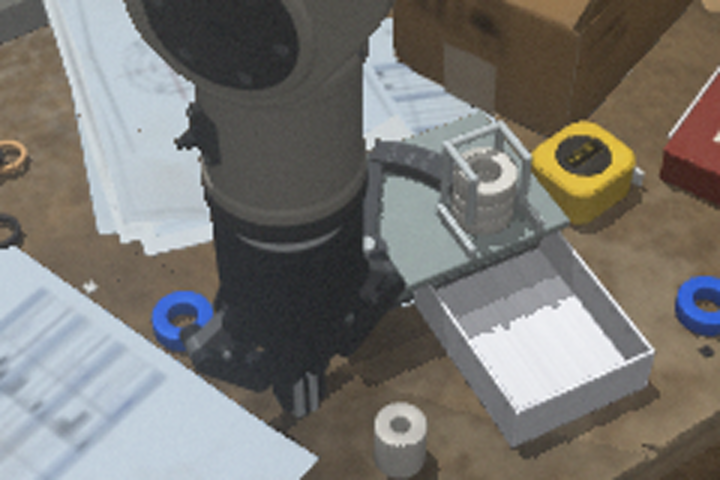

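The fingers stand on the robot side of the knob and clear of the roller. I'll push along the feeder's +x.

Emit:
carry_out --targets '[255, 20, 0, 0, 0, 255, 20, 0, 0, 0, 255, 15, -1, 0, 0, 255, 12, -1, 0, 0, 255, 12, -1, 0, 0, 255, 10, -1, 0, 0, 255, 0, 0, 0, 0]'

```text
t: 3.85
eef_pos: [0.5452, 0.1287, 0.098]
tool_rot: [-0.0, 0.998, -0.057, 0.0]
contact_force: [-3.1, 1.6, 2.1]
gripper_width: -0.005
grasp_force: 1.9
```

```bash
python3 - <<'E'
from h import *
c=imaging.read_camera('scene'); t=imaging.read_camera('top')
f=lambda c,y,x:cv2.resize(c['frame'][y:y+130,x:x+130,::-1],(390,390),interpolation=cv2.INTER_CUBIC)
cv2.imwrite('pics/s3.png',np.hstack([f(c,160,240),f(t,170,225)]))
E
```

```text
(no output)
```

View pics/s3.png

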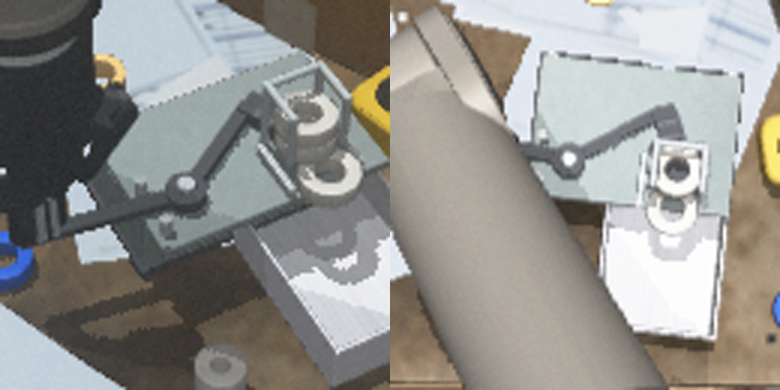

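The lever is partway through its swing and the lowest collar is sliding out. I'll continue to the stop.

Emit:
carry_out --targets '[255, 8, -1, 0, 0, 255, 8, -1, 0, 0, 255, 4, 0, 0, 0, 255, 0, 0, 0, 0]'

```text
t: 4.35
eef_pos: [0.5625, 0.125, 0.0965]
tool_rot: [0.001, 0.998, -0.057, -0.002]
contact_force: [-8.4, -1.2, 3.5]
gripper_width: -0.008
grasp_force: 4.0
```

Emit:
carry_out --targets '[255, 4, 0, 0, 0, 255, 4, 0, 0, 0, 255, 0, 0, 0, 0]'

```text
t: 4.65
eef_pos: [0.5634, 0.1254, 0.0952]
tool_rot: [0.003, 0.998, -0.056, -0.009]
contact_force: [-27.5, -1.7, 14.0]
gripper_width: 0.002
grasp_force: 13.6
```

The force rose with no further motion, so this is the stop. Now I'll ride back and let the lever home.

Emit:
carry_out --targets '[255, -15, 1, 0, 0, 255, -15, 1, 0, 0, 255, -15, 1, 0, 0, 255, -15, 1, 0, 0, 255, -20, 1, 0, 0, 255, -20, 0, 0, 0, 255, -10, 0, 0, 0, 255, 0, 0, 0, 0, 255, 0, 0, 0, 0, 255, 0, 0, 0, 0, 255, 0, 0, 0, 0, 255, 0, 0, 0, 0, 255, 0, 0, 0, 0]'

```text
t: 5.95
eef_pos: [0.463, 0.1311, 0.0962]
tool_rot: [-0.0, 0.998, -0.057, -0.0]
contact_force: [-0.2, 0.1, -0.3]
gripper_width: 0.002
grasp_force: 0.0
```

```bash
python3 - <<'E'
from h import *
c=imaging.read_camera('scene'); t=imaging.read_camera('top')
f=lambda c,y,x:cv2.resize(c['frame'][y:y+130,x:x+130,::-1],(390,390),interpolation=cv2.INTER_CUBIC)
cv2.imwrite('pics/s4.png',np.hstack([f(c,170,260),f(t,170,225)]))
E
```

```text
(no output)
```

View pics/s4.png

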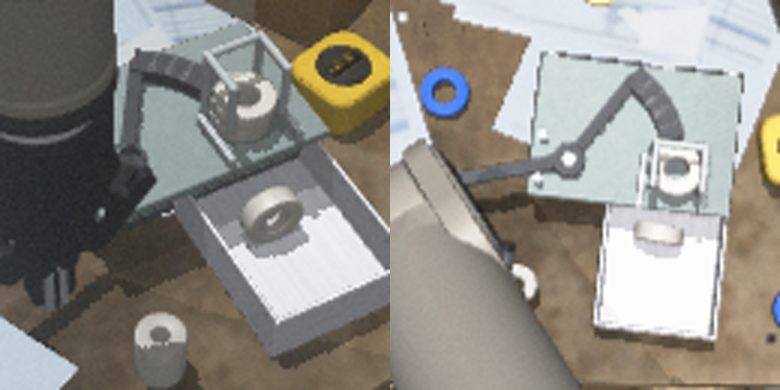

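Collar 1 is in the tray, apparently on edge, and the lever is home with two collars left. I'll wait briefly and check whether it has settled.

Emit:
carry_out --targets '[255, 0, 0, 0, 0, 255, 0, 0, 0, 0, 255, 0, 0, 0, 0, 255, 0, 0, 0, 0, 255, 0, 0, 0, 0, 255, 0, 0, 0, 0, 255, 0, 0, 0, 0, 255, 0, 0, 0, 0, 255, 0, 0, 0, 0, 255, 0, 0, 0, 0]'

```text
t: 7.05
eef_pos: [0.4628, 0.1311, 0.0963]
tool_rot: [0.0, 0.998, -0.057, -0.0]
contact_force: [-0.8, -0.2, 0.5]
gripper_width: 0.0
grasp_force: 0.0
```

```bash
python3 - <<'E'
from h import *
c=imaging.read_camera('scene'); t=imaging.read_camera('top')
f=lambda c,y,x:cv2.resize(c['frame'][y:y+80,x:x+80,::-1],(400,400),interpolation=cv2.INTER_CUBIC)
cv2.imwrite('pics/s5.png',np.hstack([f(c,185,315),f(t,210,285)]))
E
```

```text
(no output)
```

View pics/s5.png

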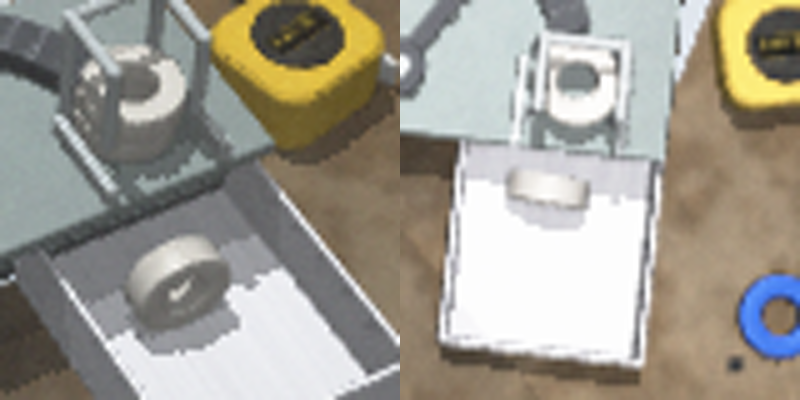

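Collar 1 stands on edge near the exit at about (549,185) in the crop, comfortably within the tray limits. I'll push the second collar more briskly so it lands clear of the first.

Emit:
carry_out --targets '[255, 14, -1, 0, 0, 255, 28, -1, 0, 0, 255, 30, -1, 0, 0, 255, 28, -2, 0, 0, 255, 4, 0, 0, 0, 255, 4, 0, 0, 0, 255, 0, 0, 0, 0, 255, 0, 0, 0, 0]'

```text
t: 7.95
eef_pos: [0.563, 0.1246, 0.0937]
tool_rot: [0.003, 0.998, -0.056, -0.008]
contact_force: [-21.7, -2.4, 7.9]
gripper_width: -0.001
grasp_force: 10.7
```

The lever is at the stop again with the same pose and a similar force. I'll ride back and wait.

Emit:
carry_out --targets '[255, -15, 1, 0, 0, 255, -15, 1, 0, 0, 255, -15, 1, 0, 0, 255, -15, 1, 0, 0, 255, -20, 1, 0, 0, 255, -20, 0, 0, 0, 255, -10, 0, 0, 0, 255, 0, 0, 0, 0, 255, 0, 0, 0, 0, 255, 0, 0, 0, 0, 255, 0, 0, 0, 0, 255, 0, 0, 0, 0, 255, 0, 0, 0, 0, 255, 0, 0, 0, 0, 255, 0, 0, 0, 0]'

```text
t: 9.45
eef_pos: [0.4608, 0.131, 0.0963]
tool_rot: [0.0, 0.998, -0.057, -0.0]
contact_force: [-0.6, -0.2, 0.5]
gripper_width: 0.001
grasp_force: 0.0
```

```bash
python3 - <<'E'
from h import *
c=imaging.read_camera('scene'); t=imaging.read_camera('top')
f=lambda c,y,x:cv2.resize(c['frame'][y:y+130,x:x+130,::-1],(400,400),interpolation=cv2.INTER_CUBIC)
cv2.imwrite('pics/s6.png',np.hstack([f(c,165,270),f(t,170,235)]))
E
```

```text
(no output)
```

View pics/s6.png

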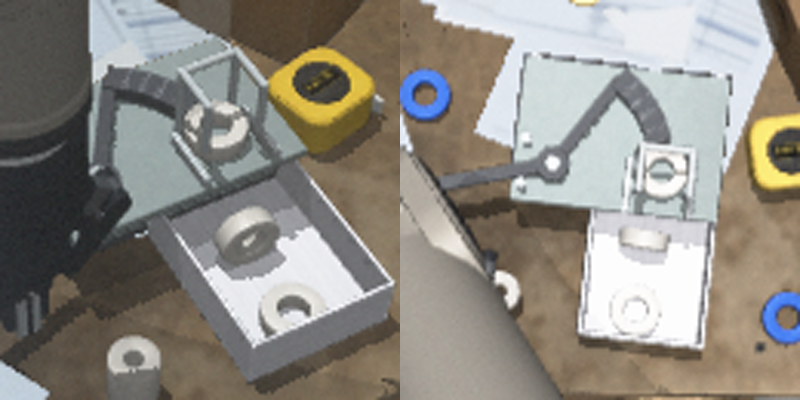

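Both collars are in the tray: collar 1 on edge at (643,237) and collar 2 flat at (635,310) in the right-hand crop. The third is in the magazine, the lever is home, and the loose parts haven't moved. Next I'll check the tray distances.

```bash
python3 - <<'E'
from h import *
t=imaging.read_camera('top')
p=lambda x,y,z:onz(t,235+(x-400)*.325,170+y*.325,z)[:2]
T=np.array([.460,-.054])
print(p(635,310,.018),p(643,237,.03))
for q in(p(635,310,.018),p(643,237,.03)):print(np.linalg.norm(q-T))
print('tray front corners',p(580,333,.04),p(702,350,.04))
E
```

```text
[ 0.42255631 -0.04482457] [ 0.48302131 -0.05047648]
0.03855149937475094
0.023289390939312943
tray front corners [0.40361888 0.00166023] [ 0.3907267  -0.09840684]
```

Both are well within 60 mm, so I'm handing in.

```bash
python3 -c "
from station import bot
print(bot.hand_in())"
```

```text
the job is handed in; nothing more can be done
None
```

The job is handed in (the hand-in returned no verdict): two collars are in the tray, about 23 mm and 39 mm from its centre, the third is in the magazine, and the lever is home with the arm clear of it.

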